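Slacken the wire take-up: throw the pawl back, wind the ratchet wheel back to its stop

TASK

Slacken the ratchet take-up on the bench: lift the pawl out of the ratchet wheel by its post and swing it all the way back, then wind the wheel backwards by its wing handle (anticlockwise seen from above) until its dog comes up against the slack stop, and leave it resting there. Feel for the stop and do not force it: nothing in the take-up may be strained, neither the pawl nor the stop. Leave the pin, the V-block and the loupe beside it where they stand.

Things in the scene. Friction and masses are not known exactly. Their poses are not given: they have to be found in the camera images.
- takeup_base: Fixed grey base of the take-up: round foot 116 mm wide, 10 mm thick, with an arm under the pawl. Origin on the wheel's axis at bench height, z up. In its frame the pawl's pivot is at x 50, y 55 mm and the pawl's nose meets the wheel near x 38, y 0. Place and yaw vary; its +x side looks roughly towards the robot.
- takeup_wheel: Steel ratchet wheel lying flat, 86 mm over its 12 saw teeth, heights 17 to 30 mm. Origin on its upright axis at bench height; x along the wing handle, turning with it. Backwards = anticlockwise from above (+ about z), blocked by the pawl within 0.1 rad. Drag 0.7 N m per rad/s; a faint spring (0.007 N m) creeps it back 0.01 rad/s, so it must be wound, but keeps it on the stop.
- handle (a point): Middle of the wing handle on the wheel, on its axis, 70 mm above the bench: a black upright bar 62 mm long (wheel's x), 12 mm thick (wheel's y), heights 56 to 84 mm, on a round stem of 26 mm. The handle stays level and turns with the wheel; nothing else of the take-up is higher than 58 mm.
- dog (a point): Middle of the dog: upright 8 mm pin on top of the wheel, 31 mm from the axis, 100 degrees anticlockwise of the wheel's x, heights 30 to 44 mm. Its side meets the slack stop's finger when the wheel is wound back.
- stop_seat: Ring under the wheel, origin on the axis at bench height, carrying the slack stop: an 8 mm wide steel finger over the wheel's rim, heights 36 to 44 mm, that stops the dog. It is clamped at an unknown angle that this pose does not show: it stops the wheel 0.5 to 1.25 rad backwards of the start. Slightly springy (8 N m/rad); it bears 15 N at most: 0.45 N m on the wheel beyond the drag.
- pawl: Steel pawl, a two-armed lever, heights 18 to 29 mm. Origin on its upright pivot at bench height. Engaged, its axes lie along takeup_base's; it swings out anticlockwise from above (+ about z) to an end stop at 0.8 rad; the nose (55 mm along -y) is clear of the teeth from 0.2 rad. Stiff pivot (1.5 N at the post): it stays where left. The wheel may press it with 15 N at most.
- pawl_post (a point): Middle of the upright round post on the pawl's tail, 46 mm above the bench: diameter 10 mm, heights 29 to 58 mm, at x 6, y 40 mm in the pawl's frame (40.4 mm from the pivot).
- test_pin: Bystander: ground steel pin standing on end, 16 mm diameter, 70 mm tall; origin at its foot.
- v_block: Bystander: steel V-block 41 x 60 x 34 mm; origin under its centre.
- loupe: Bystander: black eye loupe standing on its wide end, 34 mm diameter, 36 mm tall; origin under its centre.

How it is judged:
On the way, in this order (a step that is already met when the one before it is completed fails the run):
1. the pawl is swung back clear of the wheel (angle between the x axis of pawl and the x axis of takeup_base, either way round above 0.6 rad), for 0.2 s.
2. with the pawl back, the wheel's dog bears on the slack stop (contact force between takeup_wheel and stop_seat above 0.08 N and angle between the x axis of pawl and the x axis of takeup_base, either way round above 0.6 rad), for 0.2 s.
At the end, for the whole second after the job is handed in: The pawl stays swung back (more than 0.6 of its 0.8 rad), the wheel is at rest with its dog in contact with the slack stop (more than 0.08 N; the spring alone keeps about 0.2 N), both let go (all of step 2 and angular speed of takeup_wheel below 0.05 rad/s); the robot touches nothing.
It fails at once if the wheel strains the slack stop (over 15 N) (contact force between takeup_wheel and stop_seat above 15 N).
It fails at once if the wheel is forced against the pawl (over 15 N) (contact force between takeup_wheel and pawl above 15 N).
It fails at once if the pin is shifted (20 mm) or knocked over (distance of test_pin from where it was at the start of the episode above 0.02 m or angle between test_pin's own z axis and vertical above 0.5 rad).
It fails at once if the V-block is shifted (20 mm) (distance of v_block from where it was at the start of the episode above 0.02 m).
It fails at once if the loupe is shifted (20 mm) or knocked over (distance of loupe from where it was at the start of the episode above 0.02 m or angle between loupe's own z axis and vertical above 0.5 rad).
It also fails if it takes over 64 s, if anything falls off the work surface, if the arm or the gripper's body presses on something with over 40 N, if the wrist force passes 120 N, or if a joint passes its speed limit or range.

ROBOT

A 6-joint arm with a two-finger parallel gripper is mounted at the origin on a cart in front of the work surface, level with it; the furniture and walls round the work are solid. World frame = base frame: x ahead of the robot, y to its left, z up, the work surface at z = 0. Lengths are in m, angles in rad, forces in N, time in s.
With the tool pointing down it reaches from about 0.3 to 0.775 m from the base axis. Payload 14.6 kg.
Tool frame: the origin (TCP) lies at the centre of the arm's flange, where the gripper is bolted on; the fingertips stand 199 mm ahead of it and the grasp point (between the pads) lies ctrl.tcp_to_grasp ahead of it (ctrl.tcp_to_grasp is the distance from the TCP to the grasp point, in m); z points along the fingers, y is the line along which they close (so a half turn about z gives the same grasp; the last joint's range is limited). The gripper opens to 94 mm and grips with 3 to 60 N. Pads are 16 mm wide; open, the fingers measure 119 mm over their backs; the gripper's body (75 mm by 177 mm) begins 78 mm behind the grasp point.
Start: joints at [-1.238, 0.3, 1.521, -0, 1.321, -0.067], TCP at [0.214, -0.507, 0.405] pointing down, gripper open.
Joint ranges: [-3.03, 3.03], [-0.79, 2.21], [0.23, 2.52], [-1.04, 4.18], [0, 3.07], [-2.55, 2.55]. Speed limits (rad/s): [2.22, 2.22, 2.57, 3.14, 3.14, 3.14].

INTERFACE

Orientations are given as [roll, pitch, yaw] about the fixed x, y, z axes, in that order (R = Rz(yaw) Ry(pitch) Rx(roll)).
In Python, from station import ctrl gives the robot as it stands. The module is installed in compiled form; this text tells all that it offers.
- The arm moves only by the shell command python3 -m jog 'ROWS' [OPENING] [FORCE]. ROWS is JSON, a list of rows, each a list of 6 numbers: the shift along the tool's x, y, z in cm, then the turn, a rotation vector about the tool's x, y, z in rad. In form: [[tx, ty, tz, ax, ay, az], ...]. A call has 1 to 8 rows; each row is the pose to reach, as a shift and turn from the pose commanded when the call began, along the tool's axes at that moment; what a row does not reach only later rows make up. A row lasts 1/10 s, in which the tool goes at most 50 mm and 8.59 degrees, less where a joint would pass 70% of its speed; a pose out of reach is approached as far as the arm can. A call with a gripper value outside its range is refused whole. OPENING is the opening in per cent of the stroke, from 0 (shut) to 100 (fully open), set as the call begins (- or left out, the last holds). The fingers move at their own pace and stop on an object; FORCE is the grip in N (left out, the last holds). Time passes only in rows, so rows that repeat a pose let the fingers close. It gives the time, the measured TCP pose, the force, the opening and the grip force at its end, in the units of the state.
- ctrl.get_obs(): the state, without advancing time (a new reading comes with each control period).
- ctrl.camera(name): name is "scene" or "top" or "wrist"; returns a dict with "img" (384x512x3 uint8, blue, green, red), "intrinsics" (3x3 intrinsics, pixels), "k1" (the pictures are not rectified: a ray, as slopes to the right and down, at radius r is drawn at 1 + k1 r^2 times it, then the intrinsics apply), "R" (3x3) and "t" (3): a world point X has camera coordinates R X + t. Camera axes: x right, y down, z forward; pixel columns grow to the right and rows downward; lengths in m; the calibration is good to about 2 mm. A picture is of the moment at which its call begins. There is no depth.
- ctrl.hand_in(): hands the job in; it is judged then, once.
The state is a dict: "time_s": time; "qpos": joint angles; "joint_vel": joint speeds; "tau": joint torques, N m; "ee_pos": TCP position; "eef_rot": TCP orientation; "force": force on the tool from outside, world axes, zero at the start; "moment": the same for the moment, N m; "grip_width": finger opening in m; "grip_force": force on a finger pad.
Only numpy, scipy, OpenCV 4.12 (cv2) and the standard library are available. Lean on these libraries where they do the work, as an engineer would, in place of code of your own. Each camera call takes 0.05 s, during which the arm holds its last target. There are 200 camera calls.

## Working session

There is one attempt and no reset: what is moved stays moved. The work goes in short steps, Python scripts to look and compute and a shell command to move; the robot and the scene stay as the last step left them, time stands still between calls to the robot, and variables do not carry over. Pictures are saved under pics/ and viewed, at most 10 in all, crops included, and the job is handed in when it is done.

```bash
mkdir -p pics; cat > h.py <<'E'
import numpy as np, cv2
from station import ctrl
def save(n,f):
    c=ctrl.camera(n); cv2.imwrite(f,c['img']); np.savez(f[:-4]+'.npz',**{k:c[k] for k in('intrinsics','k1','R','t')}); return c
def load(f): return np.load(f)
def pt(c,u,v,z):
    K=c['intrinsics'];k1=float(c['k1'])
    d=np.array([(u-K[0,2])/K[0,0],(v-K[1,2])/K[1,1]]);s=d.copy()
    for _ in range(20): s=d/(1+k1*(s@s))
    R=c['R'];t=c['t'];o=-R.T@t;r=R.T@np.array([s[0],s[1],1]);return o+r*(z-o[2])/r[2]
def px(c,X):
    p=c['R']@np.array(X)+c['t'];s=p[:2]/p[2];s=s*(1+float(c['k1'])*(s@s));K=c['intrinsics'];return np.array([K[0,0]*s[0]+K[0,2],K[1,1]*s[1]+K[1,2]])
E
python3 - <<'E'
from h import *
for n in('top','scene'):
    c=save(n,f'pics/{n}0.png'); print(n,-c['R'].T@c['t'])
o=ctrl.get_obs();print(o['ee_pos'],o['eef_rot'],o['grip_width'],ctrl.tcp_to_grasp,o['time_s'])
E
```

```text
top [0.35646167 0.13223759 0.91706074]
scene [-0.19834113  0.45386147  0.51160708]
[ 0.21406895 -0.5066049   0.4041663 ] [-3.14062433e+00 -5.12590088e-05  3.99777506e-01] 0.09399333661145105 0.1804 0.1
```

View pics/top0.png

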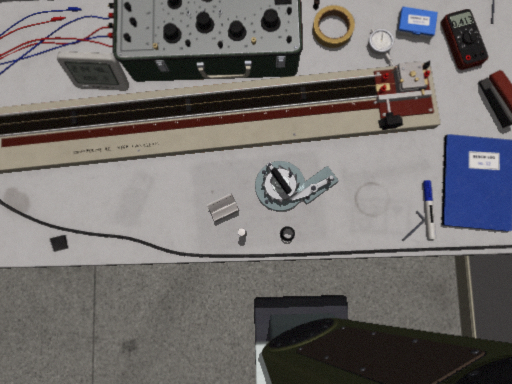

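View pics/scene0.png

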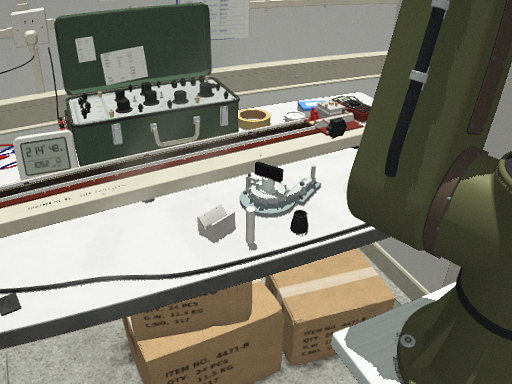

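The take-up is at about (280,185) in the top view. The V-block is at (223,208), the pin at (241,233), the loupe at (288,233) and the pawl arm at about (320,183). I'll enlarge that area.

```bash
python3 - <<'E'
from h import *
a=cv2.imread('pics/top0.png')[150:250,200:350];b=cv2.imread('pics/scene0.png')[150:250,190:340]
cv2.imwrite('pics/crop0.png',np.vstack([cv2.resize(x,(450,300),interpolation=cv2.INTER_CUBIC) for x in(a,b)]))
c=load('pics/top0.npz')
for n,u,v,z in(('handle',280,180,.084),('foot',280,186,.01),('pin',241,232,.07),('vb',223,208,.034),('loupe',288,233,.036),('tip',335,180,.01)):print(n,pt(c,u,v,z))
E
```

```text
handle [0.49959622 0.09542212 0.084     ]
foot [0.49836782 0.09264913 0.01      ]
pin [0.39326121 0.18101403 0.07      ]
vb [0.4490859  0.22189126 0.034     ]
loupe [0.38958565 0.07998229 0.036     ]
tip [ 0.50840564 -0.03379107  0.01      ]
```

View pics/crop0.png

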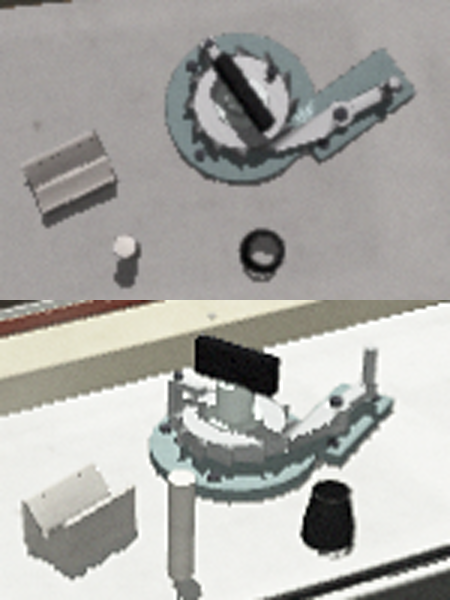

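The enlarged crop shows the handle running from (271.7,169) to (290.7,191.7) in top-view pixels. The pivot bolt is at (314,187.7), the post top at (331,177.7) and the foot centre at about (279.5,186). The wrist camera should give a closer look, so I'll work out an approach move first.

```bash
python3 - <<'E'
from h import *
c=load('pics/top0.npz')
h1,h2=pt(c,271.7,169,.084),pt(c,290.7,191.7,.084)
f=pt(c,279.5,186,.01);p=pt(c,314,187.7,.032);q=pt(c,331.3,177.7,.058)
print(h1,h2,(h1+h2)/2,np.linalg.norm(h1-h2));print(f,p,q)
d=p-f;print('len',np.hypot(*d[:2]),'yaw',np.arctan2(d[1],d[0])-np.arctan2(55,50))
d=q-p;print('len',np.hypot(*d[:2]),'yaw',np.arctan2(d[1],d[0])-np.arctan2(40,6))
o=ctrl.get_obs();w=ctrl.camera('wrist');T=-w['R'].T@w['t'];print('wrist cam',T-o['ee_pos'],w['R'],o['eef_rot'])
from scipy.spatial.transform import Rotation as Ro
print(Ro.from_euler('xyz',o['eef_rot']).as_matrix())
E
```

```text
[0.5237649  0.11214182 0.084     ] [0.47398816 0.07386198 0.084     ] [0.49887653 0.0930019  0.084     ] 0.06279387341515244
[0.49840309 0.09379404 0.01      ] [0.48875224 0.01792373 0.032     ] [ 0.50567675 -0.0172631   0.058     ]
len 0.07648165097593837 yaw -2.5303000015259283
len 0.039045511559568556 yaw -2.5443784834966734
wrist cam [ 0.06781336  0.02897783 -0.01952245] [[ 0.38891803 -0.92127092 -0.00163307]
 [-0.89011965 -0.37622329  0.25718289]
 [-0.23754951 -0.09856944 -0.96636137]] [-3.14062433e+00 -5.12590088e-05  3.99777506e-01]
[[ 9.21147613e-01  3.89213266e-01 -3.29668324e-04]
 [ 3.89213402e-01 -9.21147163e-01  9.11921770e-04]
 [ 5.12590088e-05 -9.68325892e-04 -9.99999530e-01]]
```

```bash
cat >> h.py <<'E'
from scipy.spatial.transform import Rotation as Ro
def rel(pos,yaw):
    o=ctrl.get_obs();R=Ro.from_euler('xyz',o['eef_rot']);G=Ro.from_euler('xyz',[np.pi,0,yaw])
    print('rel cm',np.round(R.inv().apply(np.array(pos)-o['ee_pos'])*100,2),'rot',np.round((R.inv()*G).as_rotvec(),3),'t',o['time_s'],'F',np.round(o['force'],2),'M',np.round(o['moment'],3))
E
python3 -c "
from h import *
rel([.47,-.01,.40],-.71)"
```

```text
rel cm [ 42.91 -35.78   0.46] rot [-1.00e-03  0.00e+00  1.11e+00] t 0.15 F [ 0.02  0.61 -0.36] M [ 0.003  0.018 -0.055]
```

```bash
R='x'; python3 -m jog '[[42.9,-35.8,0.5,0,0,1.11],[42.9,-35.8,0.5,0,0,1.11],[42.9,-35.8,0.5,0,0,1.11],[42.9,-35.8,0.5,0,0,1.11],[42.9,-35.8,0.5,0,0,1.11],[42.9,-35.8,0.5,0,0,1.11],[42.9,-35.8,0.5,0,0,1.11],[42.9,-35.8,0.5,0,0,1.11]]' 30
python3 -c "
from h import *
rel([.47,-.01,.40],-.71)"
```

```text
time_s: 0.95
ee_pos: [0.3796, -0.1877, 0.4016]
eef_rot: [-3.142, -0.0, -0.677]
force: [0.3, -1.0, -0.1]
grip_width: 0.0332
grip_force: 0.0
rel cm [ -4.08 -19.52   0.16] rot [-0.    -0.     0.033] t 0.95 F [ 0.33 -0.98 -0.13] M [ 0.045 -0.048 -0.01 ]
```

```bash
python3 -m jog '[[-4.1,-19.5,0.1,0,0,0.033],[-4.1,-19.5,0.1,0,0,0.033],[-4.1,-19.5,0.1,0,0,0.033],[-4.1,-19.5,0.1,0,0,0.033],[-4.1,-19.5,0.1,0,0,0.033],[-4.1,-19.5,0.1,0,0,0.033],[-4.1,-19.5,0.1,0,0,0.033]]'
python3 -c "
from h import *
c=save('wrist','pics/w1.png')
for X in([.4987,.0932,.084],[.5057,-.0173,.058],[.4887,.0175,.03]):print(px(c,X))
cv2.imwrite('pics/w1b.png',cv2.resize(c['img'],(768,576)))
rel([.47,-.01,.40],-.71)"
```

```text
time_s: 1.65
ee_pos: [0.4681, -0.012, 0.4004]
eef_rot: [3.141, 0.0, -0.705]
force: [-0.3, -0.4, 0.5]
grip_width: 0.0282
grip_force: 0.0
[167.53257232 226.12997737]
[236.23665547 156.69266184]
[226.19891043 181.09685948]
rel cm [-0.01 -0.3   0.06] rot [ 0.    -0.     0.004] t 1.7 F [ 0.17 -0.33  0.54] M [0.093 0.015 0.035]
```

View pics/w1b.png

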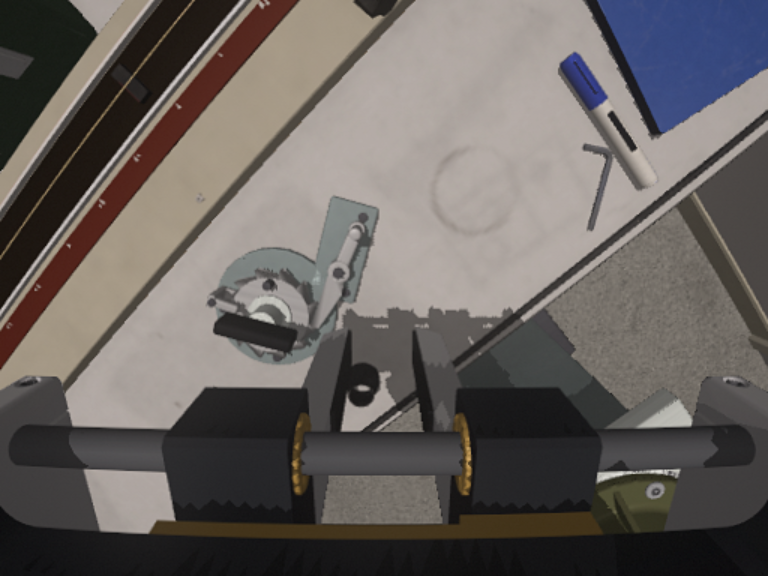

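The wrist view agrees with the estimates: the post top is at (355,232), the pivot at (338,271) and the handle at (256,333). Next I'll work out the descent to straddle the post, and check where the dog and stop are.

```bash
python3 - <<'E'
from h import *
c=load('pics/w1.npz')
A=np.array([.4987,.0932])
for th in(.656,.656+np.pi):
    a=th+np.radians(100);print('dog',px(c,[*(A+.031*np.array([np.cos(a),np.sin(a)])),.044])*1.5)
for n,u,v in(('disc',268,285),('brk',212,299),('fing',236,306)):
    for z in (.03,.044):
        X=pt(c,u/1.5,v/1.5,z)[:2]-A;print(n,z,np.hypot(*X),np.degrees(np.arctan2(X[1],X[0])))
P=A+Ro.from_euler('z',-2.537).as_matrix()[:2,:2]@[.05,.055]
for a in(0,.4,.72,.8):
    r=Ro.from_euler('z',-2.537+a).as_matrix()[:2,:2]@[.006,.04];print(a,P,P+r)
q=pt(c,355/1.5,232.5/1.5,.058);print('post wrist',q)
# tool y at yaw -.705 ; target TCP above post
o=ctrl.get_obs();rel([.506,-.017,.30],-.71);rel([.506,-.017,.237],-.71)
E
```

```text
dog [266.67781652 354.96731367]
dog [263.77656974 287.40730201]
disc 0.03 0.029522954986120526 -42.075583288761244
disc 0.044 0.033436283786268096 -48.745075515158184
brk 0.03 0.053394071767152856 31.43618994668416
brk 0.044 0.04925959798669283 24.71285281903723
fing 0.03 0.031204187792628405 30.66291521301271
fing 0.044 0.02829479482145743 18.838089654785218
0 [0.4888268 0.0195283] [ 0.50662748 -0.01679161]
0.4 [0.4888268 0.0195283] [ 0.51936595 -0.00699265]
0.72 [0.4888268 0.0195283] [0.52615824 0.00396027]
0.8 [0.4888268 0.0195283] [0.52728296 0.0069934 ]
post wrist [ 0.50686495 -0.01899649  0.058     ]
rel cm [ 3.19 -2.1  10.06] rot [ 0.    -0.     0.004] t 1.7 F [ 0.17 -0.33  0.54] M [0.093 0.015 0.035]
rel cm [ 3.19 -2.11 16.36] rot [ 0.    -0.     0.004] t 1.7 F [ 0.17 -0.33  0.54] M [0.093 0.015 0.035]
```

```bash
python3 -m jog '[[3.2,-2.0,3,0,0,0],[3.2,-2.0,7,0,0,0],[3.2,-2.0,10,0,0,0],[3.2,-2.0,10,0,0,0],[3.2,-2.0,10,0,0,0]]'
python3 -c "
from h import *
rel([.5065,-.0177,.237],-.71)"
```

```text
time_s: 2.2
ee_pos: [0.5058, -0.0176, 0.3016]
eef_rot: [-3.141, -0.0, -0.706]
force: [0.5, 0.4, -0.0]
grip_width: 0.0281
grip_force: 0.0
rel cm [ 0.05 -0.04  6.46] rot [-0.    -0.     0.004] t 2.2 F [ 0.53  0.37 -0.01] M [0.077 0.003 0.002]
```

```bash
python3 -m jog '[[0,0,2.5,0,0,0],[0,0,5,0,0,0],[0,0,6.4,0,0,0],[0,0,6.4,0,0,0],[0,0,6.4,0,0,0]]'; python3 -m jog '[[0,-0.5,0,0,0,0],[0,-1,0,0,0,0],[0,-1.4,0,0,0,0],[0,-1.8,0,0,0,0],[0,-2.2,0,0,0,0],[0,-2.6,0,0,0,0],[0,-3.0,0,0,0,0],[0,-3.4,0,0,0,0]]';python3 -m jog '[[0,-0.2,0,0,0,0],[0,-0.3,0,0,0,0],[0,-0.3,0,0,0,0]]'
```

```text
time_s: 2.7
ee_pos: [0.5063, -0.0171, 0.2385]
eef_rot: [-3.14, -0.002, -0.705]
force: [0.6, -0.7, 0.1]
grip_width: 0.0283
grip_force: 0.0
time_s: 3.5
ee_pos: [0.528, 0.0095, 0.2367]
eef_rot: [-3.141, -0.0, -0.705]
force: [-1.3, -2.2, 1.7]
grip_width: 0.0287
grip_force: 1.4
time_s: 3.8
ee_pos: [0.5297, 0.0116, 0.2364]
eef_rot: [-3.141, 0.0, -0.705]
force: [-0.2, 0.2, -0.1]
grip_width: 0.0281
grip_force: 0.0
```

```bash
python3 -m jog '[[0,-0.1,0,0,0,0],[0,-0.2,0,0,0,0],[0,-0.2,0,0,0,0]]'; python3 -m jog '[[0,-0.1,0,0,0,0],[0,-0.1,0,0,0,0]]'; python3 -c "
from h import *
c=save('scene','pics/s2.png');t=save('top','pics/t2.png')
cv2.imwrite('pics/c2.png',np.vstack([cv2.resize(x[150:250,200:350],(450,300),interpolation=cv2.INTER_CUBIC) for x in(t['img'],c['img'])]))"
```

```text
time_s: 4.1
ee_pos: [0.531, 0.013, 0.2364]
eef_rot: [3.141, 0.0, -0.705]
force: [-1.4, -0.5, -0.5]
grip_width: 0.0282
grip_force: 0.7
time_s: 4.3
ee_pos: [0.5316, 0.0138, 0.2364]
eef_rot: [3.141, 0.0, -0.705]
force: [-1.8, -0.0, -0.4]
grip_width: 0.0283
grip_force: 0.9
```

View pics/c2.png

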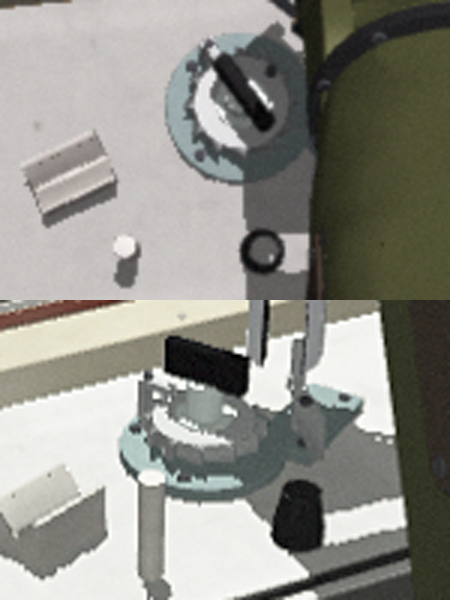

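The pawl nose is now well clear of the wheel. The post at (297,365) in the lower crop sits against the trailing finger. I'll centre the gap on the post, lift and go above the handle.

```bash
python3 -m jog '[[0,0.5,0,0,0,0],[0,0.9,0,0,0,0],[0,0.9,-2,0,0,0],[0,0.9,-5,0,0,0],[0,0.9,-9,0,0,0],[0,0.9,-12,0,0,0],[0,0.9,-12,0,0,0]]' 60; python3 -c "
from h import *
c=load('pics/w1.npz');print(pt(c,256/1.5,333/1.5,.084))
rel([.4988,.0932,.36],.656)"
```

```text
time_s: 5.1
ee_pos: [0.526, 0.0066, 0.3608]
eef_rot: [-3.137, -0.006, -0.705]
force: [-0.1, -0.6, -0.3]
grip_width: 0.0559
grip_force: 0.0
[0.49994228 0.08674335 0.084     ]
rel cm [-7.69 -4.83  0.06] rot [ 0.    -0.008 -1.361] t 5.1 F [-0.08 -0.6  -0.32] M [ 0.104  0.038 -0.013]
```

```bash
python3 -m jog '[[-7.7,-4.8,0,0,0,-1.36],[-7.7,-4.8,0,0,0,-1.36],[-7.7,-4.8,0,0,0,-1.36],[-7.7,-4.8,0,0,0,-1.36],[-7.7,-4.8,0,0,0,-1.36],[-7.7,-4.8,0,0,0,-1.36],[-7.7,-4.8,0,0,0,-1.36],[-7.7,-4.8,0,0,0,-1.36]]'; python3 -m jog '[[0,0,0,0,0,-0.02],[0,0,0,0,0,-0.02],[0,0,0,0,0,-0.02],[0,0,0,0,0,-0.02]]';  python3 -c "
from h import *
rel([.4988,.0932,.36],.67)
c=save('wrist','pics/w3.png');t=save('top','pics/t3.png')
b=cv2.resize(t['img'][150:250,200:350],(576,384),interpolation=cv2.INTER_CUBIC)
cv2.imwrite('pics/w3b.png',cv2.resize(c['img'],(768,576)))
for a in(.031,-.031):
  for z in(.056,.084):print(px(c,[.4988+a*np.cos(.67),.0932+a*np.sin(.67),z])*1.5)"
```

```text
time_s: 5.9
ee_pos: [0.4981, 0.0931, 0.3558]
eef_rot: [-3.141, 0.001, 0.501]
force: [-0.2, 0.2, 0.3]
grip_width: 0.0564
grip_force: 0.0
time_s: 6.3
ee_pos: [0.4982, 0.0933, 0.3564]
eef_rot: [-3.142, 0.0, 0.513]
force: [0.3, -0.1, -0.2]
grip_width: 0.0567
grip_force: 0.0
rel cm [ 0.05  0.03 -0.36] rot [-0.     0.    -0.157] t 6.3 F [ 0.25 -0.06 -0.21] M [-0.004 -0.002 -0.045]
[375.45453237 244.37890919]
[374.81403158 251.21459521]
[389.20352711 328.69502158]
[389.96917867 343.5304774 ]
```

View pics/w3b.png

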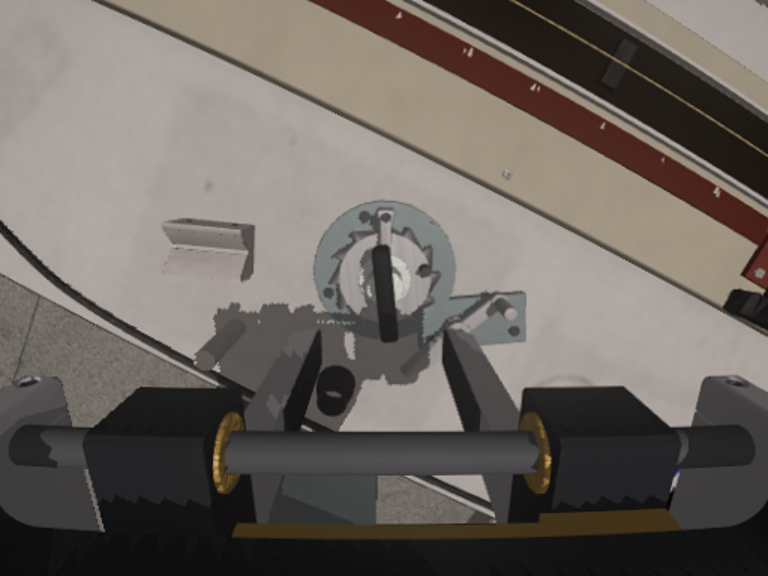

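The bar runs from (381,249) to (389,338). The dog is at (424,268) and the stop finger runs from (385,215) to (384,243). The pawl is swung out at right, at (480,315). I'll fit the bar angle from its dark pixels.

```bash
python3 - <<'E'
from h import *
c=load('pics/w3.npz');im=cv2.imread('pics/w3.png')
m=np.zeros(im.shape[:2],np.uint8);m[160:232,240:270]=(im[160:232,240:270].max(2)<45)
n,l,s,_=cv2.connectedComponentsWithStats(m);k=1+np.argmax(s[1:,4]);m=(l==k).astype(np.uint8);print(s[k])
A=np.array([.4988,.0932])
from scipy.optimize import minimize
def render(p):
    x,y,th=p[0]/1e3,p[1]/1e3,p[2];R=Ro.from_euler('z',th).as_matrix()[:2,:2];q=[]
    for z in(.056,.084):
        for a in(.031,-.031):
            for b in(.006,-.006):q.append(px(c,[*(np.array([x,y])+R@[a,b]),z]))
    g=np.zeros((384*4,512*4),np.uint8);cv2.fillConvexPoly(g,cv2.convexHull(np.round(np.array(q)*4).astype(np.int32)),1)
    return cv2.resize(g*255,(512,384),interpolation=cv2.INTER_AREA)/255.
r=minimize(lambda p:np.abs(render(p)-m).sum(),[498.8,93.2,.62],method='Nelder-Mead',options=dict(initial_simplex=[[498.8,93.2,.65],[502,93.2,.65],[498.8,97,.65],[498.8,93.2,.5]]))
print(r.x,r.fun)
A=r.x[:2]/1e3
for n,u,v,z in(('dog',424,268,.044),('fing',385,215,.044),('fingtip',384,243,.044)):
    X=pt(c,u/1.5,v/1.5,z)[:2]-A;print(n,np.hypot(*X),np.arctan2(X[1],X[0]))
rel([*A,.258],r.x[2])
E
```

```text
[248 164  17  64 587]
[500.777447    92.43718383   0.61742031] 263.55294117647054
dog 0.03021942488689986 -0.7120017058489859
fing 0.04820327510040329 0.5106818696116442
fingtip 0.02843980657576413 0.5328057772483288
rel cm [0.18 0.2  9.85] rot [ 0.     0.    -0.103] t 6.4 F [-0.75  0.19 -0.63] M [-0.066  0.037  0.03 ]
```

```bash
python3 -m jog '[[0.1,0.05,1,0,0,-0.1],[0.1,0.05,3,0,0,-0.17],[0.1,0.05,5.5,0,0,-0.17],[0.1,0.05,8,0,0,-0.17],[0.1,0.05,9.8,0,0,-0.17],[0.1,0.05,9.8,0,0,-0.17],[0.1,0.05,9.8,0,0,-0.17]]'; python3 -c "
from h import *
rel([.4993,.093,.258],.69)
c=save('wrist','pics/w4.png')
cv2.imwrite('pics/w4b.png',cv2.resize(c['img'][120:384,100:420],(640,528)))"
```

```text
time_s: 7.1
ee_pos: [0.4996, 0.0934, 0.2591]
eef_rot: [3.142, -0.0, 0.685]
force: [0.5, 0.3, 0.7]
grip_width: 0.0566
grip_force: 0.0
rel cm [-0.04  0.01  0.11] rot [ 0.    -0.    -0.005] t 7.1 F [0.47 0.3  0.69] M [-0.027 -0.037  0.047]
```

View pics/w4b.png

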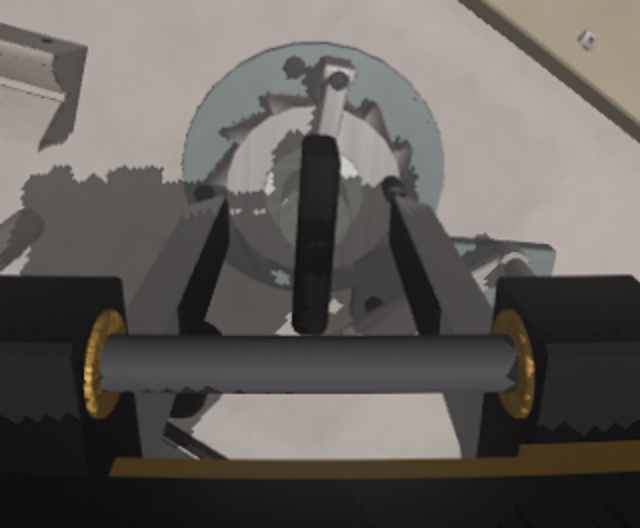

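The bar is centred and parallel between the fingers. The dog is at (393,187) and the stop finger at (333,100). I'll close on the bar at 20 N.

```bash
python3 -m jog '[[0,0,0,0,0,0],[0,0,0,0,0,0],[0,0,0,0,0,0],[0,0,0,0,0,0],[0,0,0,0,0,0],[0,0,0,0,0,0],[0,0,0,0,0,0],[0,0,0,0,0,0]]' 0 20; python3 -c "
from h import *
rel([.4993,.093,.258],.69)"
```

```text
time_s: 7.95
ee_pos: [0.5001, 0.0925, 0.2587]
eef_rot: [3.139, -0.001, 0.685]
force: [9.8, -8.8, -6.4]
grip_width: 0.012
grip_force: 20.0
rel cm [-0.03 -0.08  0.07] rot [ 0.003 -0.001 -0.005] t 7.95 F [ 9.79 -8.78 -6.39] M [-1.75  -1.73  -0.015]
```

```bash
python3 -m jog '[[0,0.1,0,0,0,0],[0,0.1,0,0,0,0],[0,0.1,0,0,0,0]]'; python3 -c "
from h import *
rel([.4993,.093,.258],.69)"
```

```text
time_s: 8.25
ee_pos: [0.5004, 0.0922, 0.2586]
eef_rot: [3.14, -0.001, 0.685]
force: [6.2, -3.9, -2.6]
grip_width: 0.0122
grip_force: 20.0
rel cm [-0.03 -0.13  0.06] rot [ 0.001 -0.001 -0.005] t 8.25 F [ 6.15 -3.94 -2.56] M [-0.831 -0.99  -0.053]
```

```bash
python3 -m jog '[[0,0.1,0,0,0,0],[0,0.1,0,0,0,0]]'; python3 -m jog '[[0,0,0,0,0,-0.02],[0,0,0,0,0,-0.05],[0,0,0,0,0,-0.08],[0,0,0,0,0,-0.11],[0,0,0,0,0,-0.14],[0,0,0,0,0,-0.17],[0,0,0,0,0,-0.2],[0,0,0,0,0,-0.22]]'; python3 -c "
from h import *
rel([.5004,.092,.258],.69)"
```

```text
time_s: 8.45
ee_pos: [0.5007, 0.0919, 0.2586]
eef_rot: [-3.141, -0.0, 0.685]
force: [1.1, 1.0, 1.0]
grip_width: 0.012
grip_force: 20.0
time_s: 9.25
ee_pos: [0.5007, 0.0919, 0.2586]
eef_rot: [3.141, -0.0, 0.908]
force: [2.4, 2.3, 1.1]
grip_width: 0.0121
grip_force: 19.9
rel cm [-0.01 -0.03  0.06] rot [ 0.    -0.     0.218] t 9.25 F [2.41 2.3  1.15] M [ 0.67  -0.402 -0.187]
```

```bash
python3 -m jog '[[0,0,0,0,0,-0.02],[0,0,0,0,0,-0.05],[0,0,0,0,0,-0.08],[0,0,0,0,0,-0.11],[0,0,0,0,0,-0.14],[0,0,0,0,0,-0.16],[0,0,0,0,0,-0.18],[0,0,0,0,0,-0.18]]'; python3 -c "
from h import *
rel([.5004,.092,.258],.69)"
python3 -m jog '[[0,0,0,0,0,-0.02],[0,0,0,0,0,-0.04],[0,0,0,0,0,-0.06],[0,0,0,0,0,-0.06]]'; python3 -c "
from h import *
rel([.5004,.092,.258],.69)"
```

```text
time_s: 10.05
ee_pos: [0.5007, 0.0919, 0.2586]
eef_rot: [3.141, -0.0, 1.087]
force: [2.9, 4.3, 1.2]
grip_width: 0.0116
grip_force: 20.0
rel cm [-0.   -0.03  0.06] rot [ 0.    -0.     0.397] t 10.05 F [2.86 4.29 1.16] M [ 0.735 -0.542  0.044]
time_s: 10.45
ee_pos: [0.5007, 0.0919, 0.2586]
eef_rot: [3.141, -0.0, 1.147]
force: [2.5, 4.1, 1.2]
grip_width: 0.0118
grip_force: 20.0
rel cm [-0.   -0.03  0.06] rot [ 0.    -0.     0.457] t 10.45 F [2.49 4.13 1.21] M [ 0.753 -0.571  0.026]
```

```bash
python3 -m jog '[[0,0,0,0,0,-0.02],[0,0,0,0,0,-0.04],[0,0,0,0,0,-0.04],[0,0,0,0,0,-0.04]]'; python3 -c "
from h import *
rel([.5004,.092,.258],.69)"
```

```text
time_s: 10.85
ee_pos: [0.5007, 0.0918, 0.2586]
eef_rot: [3.141, -0.0, 1.186]
force: [2.7, 5.0, 1.3]
grip_width: 0.012
grip_force: 20.0
rel cm [ 0.   -0.04  0.06] rot [ 0.    -0.     0.496] t 10.85 F [2.7  4.99 1.34] M [ 0.791 -0.587  0.005]
```

```bash
python3 -m jog '[[0,0,0,0,0,-0.02],[0,0,0,0,0,-0.04],[0,0,0,0,0,-0.04],[0,0,0,0,0,-0.04]]'; python3 -c "
from h import *
rel([.5004,.092,.258],.69)"
```

```text
time_s: 11.25
ee_pos: [0.5007, 0.0919, 0.2586]
eef_rot: [3.141, -0.0, 1.226]
force: [3.6, 4.6, 0.4]
grip_width: 0.0119
grip_force: 20.0
rel cm [ 0.   -0.03  0.06] rot [ 0.    -0.     0.536] t 11.25 F [3.62 4.62 0.44] M [ 0.793 -0.575 -0.007]
```

```bash
python3 -m jog '[[0,0,0,0,0,-0.02],[0,0,0,0,0,-0.04],[0,0,0,0,0,-0.04],[0,0,0,0,0,-0.04]]'; python3 -c "
from h import *
rel([.5004,.092,.258],.69)"
```

```text
time_s: 11.65
ee_pos: [0.5007, 0.0918, 0.2586]
eef_rot: [3.141, -0.0, 1.266]
force: [3.7, 4.4, 0.6]
grip_width: 0.0117
grip_force: 20.0
rel cm [ 0.01 -0.04  0.06] rot [ 0.    -0.     0.576] t 11.65 F [3.73 4.45 0.56] M [ 0.767 -0.594 -0.019]
```

```bash
python3 -m jog '[[0,0,0,0,0,-0.02],[0,0,0,0,0,-0.04],[0,0,0,0,0,-0.04],[0,0,0,0,0,-0.04]]'; python3 -c "
from h import *
rel([.5004,.092,.258],.69)
c=save('wrist','pics/w5.png')
cv2.imwrite('pics/w5b.png',cv2.resize(c['img'][120:320,150:370],(770,600)))"
```

```text
time_s: 12.05
ee_pos: [0.5007, 0.0918, 0.2586]
eef_rot: [3.141, -0.0, 1.306]
force: [3.1, 4.3, 1.4]
grip_width: 0.0117
grip_force: 20.0
rel cm [ 0.01 -0.04  0.06] rot [ 0.    -0.     0.616] t 12.05 F [3.08 4.35 1.41] M [ 0.794 -0.666  0.024]
```

View pics/w5b.png

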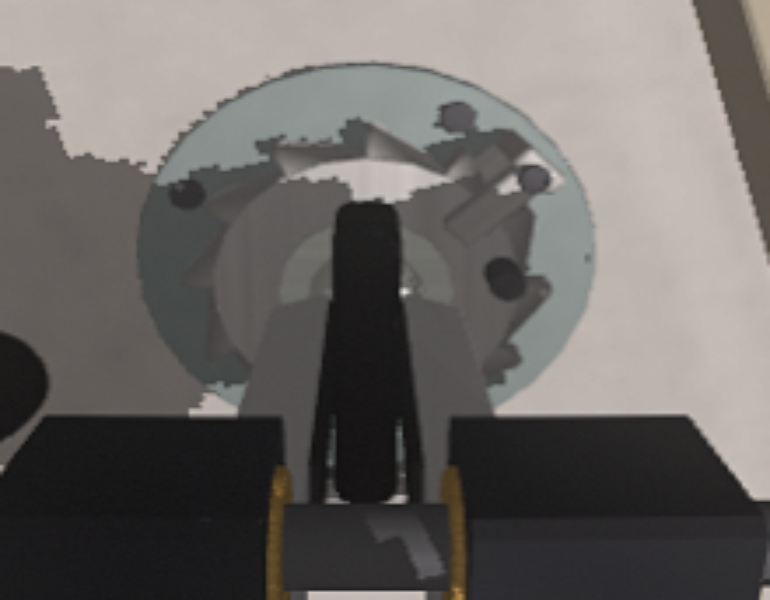

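The dog is at (505,278), and the stop finger runs from (535,180) to (460,228). I'll compute the angle left between them.

```bash
python3 -c "
from h import *
c=load('pics/w5.npz');A=np.array([.5005,.0922])
for n,u,v in(('dog',505,275),('bolt',535,180),('tip',460,228)):
    X=pt(c,150+u/3.5,120+v/3,.044)[:2]-A;print(n,np.hypot(*X),np.arctan2(X[1],X[0]))
print('dog expected',1.306-1.396)"
python3 -m jog '[[0,0,0,0,0,-0.02],[0,0,0,0,0,-0.04],[0,0,0,0,0,-0.04],[0,0,0,0,0,-0.04]]'; python3 -c "
from h import *
rel([.5004,.092,.258],.69)"
```

```text
dog 0.030421760770990413 -0.0023217452996441355
bolt 0.04726816888948524 0.48150732100968313
tip 0.027925516844212326 0.536211033409931
dog expected -0.08999999999999986
time_s: 12.5
ee_pos: [0.5007, 0.0918, 0.2586]
eef_rot: [3.141, -0.0, 1.346]
force: [3.2, 4.5, 0.1]
grip_width: 0.0122
grip_force: 20.0
rel cm [ 0.01 -0.04  0.06] rot [ 0.    -0.     0.656] t 12.5 F [3.19 4.48 0.11] M [ 0.819 -0.643 -0.007]
```

```bash
python3 -m jog '[[0,0,0,0,0,-0.02],[0,0,0,0,0,-0.04],[0,0,0,0,0,-0.06],[0,0,0,0,0,-0.08],[0,0,0,0,0,-0.1],[0,0,0,0,0,-0.1],[0,0,0,0,0,-0.1]]'; python3 -c "
from h import *
rel([.5004,.092,.258],.69)"
```

```text
time_s: 13.2
ee_pos: [0.5008, 0.0918, 0.2586]
eef_rot: [3.141, -0.0, 1.446]
force: [4.2, 3.7, 1.2]
grip_width: 0.0121
grip_force: 20.0
rel cm [ 0.01 -0.04  0.06] rot [ 0.    -0.     0.756] t 13.2 F [4.21 3.67 1.2 ] M [ 0.79  -0.713 -0.007]
```

```bash
python3 -m jog '[[0,0,0,0,0,-0.015],[0,0,0,0,0,-0.03],[0,0,0,0,0,-0.03],[0,0,0,0,0,-0.03]]'; python3 -c "
from h import *
rel([.5004,.092,.258],.69)"
```

```text
time_s: 13.6
ee_pos: [0.5008, 0.0919, 0.2587]
eef_rot: [3.141, -0.0, 1.476]
force: [3.9, 4.4, 0.8]
grip_width: 0.0119
grip_force: 20.0
rel cm [ 0.01 -0.04  0.07] rot [ 0.001 -0.     0.786] t 13.6 F [3.94 4.45 0.78] M [ 0.691 -0.645  0.042]
```

```bash
python3 -m jog '[[0,0,0,0,0,-0.015],[0,0,0,0,0,-0.03],[0,0,0,0,0,-0.03],[0,0,0,0,0,-0.03]]'; python3 -c "
from h import *
rel([.5004,.092,.258],.69)"
```

```text
time_s: 14.0
ee_pos: [0.5008, 0.0919, 0.2586]
eef_rot: [3.141, -0.0, 1.506]
force: [3.3, 3.0, 1.1]
grip_width: 0.0118
grip_force: 20.0
rel cm [ 0.01 -0.04  0.06] rot [ 0.001 -0.     0.816] t 14.0 F [3.26 3.02 1.09] M [ 0.772 -0.761 -0.011]
```

```bash
python3 -m jog '[[0,0,0,0,0,-0.01],[0,0,0,0,0,-0.02],[0,0,0,0,0,-0.02],[0,0,0,0,0,-0.02]]'; python3 -c "
from h import *
rel([.5004,.092,.258],.69)"
```

```text
time_s: 14.4
ee_pos: [0.5008, 0.0918, 0.2586]
eef_rot: [3.141, -0.0, 1.526]
force: [3.9, 4.1, 1.0]
grip_width: 0.0117
grip_force: 20.0
rel cm [ 0.01 -0.04  0.06] rot [ 0.001 -0.     0.836] t 14.4 F [3.87 4.05 1.04] M [ 0.728 -0.771  0.022]
```

```bash
python3 -m jog '[[0,0,0,0,0,-0.01],[0,0,0,0,0,-0.02],[0,0,0,0,0,-0.02],[0,0,0,0,0,-0.02]]'; python3 -c "
from h import *
rel([.5004,.092,.258],.69)"
```

```text
time_s: 14.8
ee_pos: [0.5008, 0.0919, 0.2586]
eef_rot: [3.141, -0.0, 1.546]
force: [2.5, 3.0, 0.9]
grip_width: 0.0114
grip_force: 20.0
rel cm [ 0.01 -0.04  0.06] rot [ 0.001 -0.     0.856] t 14.8 F [2.49 3.02 0.88] M [ 0.763 -0.762 -0.013]
```

```bash
python3 -m jog '[[0,0,0,0,0,-0.01],[0,0,0,0,0,-0.02],[0,0,0,0,0,-0.02],[0,0,0,0,0,-0.02]]'; python3 -c "
from h import *
rel([.5004,.092,.258],.69)"
```

```text
time_s: 15.2
ee_pos: [0.5008, 0.0918, 0.2587]
eef_rot: [3.141, -0.0, 1.566]
force: [3.8, 4.8, 0.5]
grip_width: 0.0117
grip_force: 20.0
rel cm [ 0.02 -0.04  0.07] rot [ 0.001 -0.     0.876] t 15.2 F [3.79 4.79 0.55] M [ 0.71  -0.718  0.015]
```

```bash
python3 -m jog '[[0,0,0,0,0,-0.01],[0,0,0,0,0,-0.02],[0,0,0,0,0,-0.02],[0,0,0,0,0,-0.02]]'; python3 -c "
from h import *
rel([.5004,.092,.258],.69)"
```

```text
time_s: 15.6
ee_pos: [0.5008, 0.0919, 0.2586]
eef_rot: [3.141, -0.0, 1.586]
force: [3.8, 4.3, 0.3]
grip_width: 0.0118
grip_force: 20.0
rel cm [ 0.02 -0.04  0.06] rot [ 0.001 -0.     0.896] t 15.6 F [3.82 4.29 0.32] M [ 0.73  -0.696  0.035]
```

```bash
python3 -m jog '[[0,0,0,0,0,-0.01],[0,0,0,0,0,-0.02],[0,0,0,0,0,-0.02],[0,0,0,0,0,-0.02]]'; python3 -c "
from h import *
rel([.5004,.092,.258],.69)"
```

```text
time_s: 16.0
ee_pos: [0.5008, 0.0918, 0.2586]
eef_rot: [3.141, -0.0, 1.606]
force: [4.5, 3.8, 0.5]
grip_width: 0.0122
grip_force: 20.0
rel cm [ 0.02 -0.04  0.06] rot [ 0.001 -0.     0.916] t 16.0 F [4.49 3.81 0.55] M [ 0.761 -0.766  0.022]
```

```bash
python3 -m jog '[[0,0,0,0,0,-0.01],[0,0,0,0,0,-0.02],[0,0,0,0,0,-0.02],[0,0,0,0,0,-0.02]]'; python3 -c "
from h import *
rel([.5004,.092,.258],.69)"
```

```text
time_s: 16.4
ee_pos: [0.5008, 0.0918, 0.2587]
eef_rot: [3.141, -0.0, 1.626]
force: [5.3, 3.8, 0.9]
grip_width: 0.012
grip_force: 20.0
rel cm [ 0.02 -0.04  0.07] rot [ 0.001 -0.     0.936] t 16.4 F [5.27 3.85 0.85] M [ 0.755 -0.797  0.015]
```

```bash
python3 -m jog '[[0,0,0,0,0,-0.01],[0,0,0,0,0,-0.02],[0,0,0,0,0,-0.02],[0,0,0,0,0,-0.02]]'; python3 -c "
from h import *
rel([.5004,.092,.258],.69)"
```

```text
time_s: 16.8
ee_pos: [0.5008, 0.0919, 0.2586]
eef_rot: [3.141, 0.0, 1.646]
force: [3.6, 3.6, 0.4]
grip_width: 0.0121
grip_force: 20.0
rel cm [ 0.02 -0.03  0.06] rot [ 0.001 -0.     0.956] t 16.8 F [3.57 3.59 0.4 ] M [ 0.727 -0.792 -0.01 ]
```

```bash
python3 -m jog '[[0,0,0,0,0,-0.01],[0,0,0,0,0,-0.02],[0,0,0,0,0,-0.02],[0,0,0,0,0,-0.02]]'; python3 -c "
from h import *
rel([.5004,.092,.258],.69)
c=save('wrist','pics/w6.png')
cv2.imwrite('pics/w6b.png',cv2.resize(c['img'][120:320,150:370],(770,600)))"
```

```text
time_s: 17.2
ee_pos: [0.5008, 0.0918, 0.2586]
eef_rot: [3.141, 0.0, 1.666]
force: [4.8, 3.5, 0.4]
grip_width: 0.0121
grip_force: 19.9
rel cm [ 0.02 -0.04  0.06] rot [ 0.001 -0.     0.976] t 17.2 F [4.81 3.47 0.44] M [ 0.64  -0.789 -0.095]
```

View pics/w6b.png

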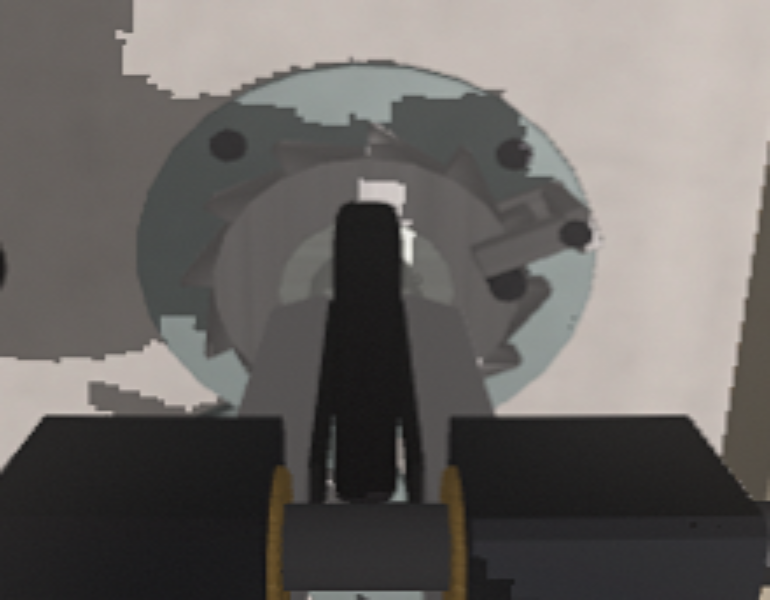

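The dog now sits against the finger, and the moment has dropped to −0.095 N m, so contact is made. I'll hold there, open and lift away.

```bash
python3 -m jog '[[0,0,0,0,0,0],[0,0,0,0,0,0],[0,0,0,0,0,0]]'; python3 -c "
from h import *
rel([.5004,.092,.258],.69)"
python3 -m jog '[[0,0,0,0,0,0],[0,0,0,0,0,0],[0,0,0,0,0,0],[0,0,0,0,0,0],[0,0,0,0,0,0],[0,0,0,0,0,0]]' 60
python3 -m jog '[[0,0,-1,0,0,0],[0,0,-3,0,0,0],[0,0,-6,0,0,0],[0,0,-9,0,0,0],[0,0,-12,0,0,0],[0,0,-12,0,0,0],[0,0,-12,0,0,0]]'
python3 -m jog '[[0,0,0,0,0,0],[0,0,0,0,0,0],[0,0,0,0,0,0],[0,0,0,0,0,0],[0,0,0,0,0,0],[0,0,0,0,0,0],[0,0,0,0,0,0],[0,0,0,0,0,0]]'
python3 -c "
from h import *
c=save('wrist','pics/w7.png')
cv2.imwrite('pics/w7b.png',cv2.resize(c['img'][80:280,130:394],(792,600)))"
```

```text
time_s: 17.55
ee_pos: [0.5008, 0.0918, 0.2586]
eef_rot: [3.141, -0.0, 1.666]
force: [3.8, 3.7, 0.7]
grip_width: 0.0116
grip_force: 19.9
rel cm [ 0.02 -0.04  0.06] rot [ 0.001 -0.     0.976] t 17.55 F [3.79 3.69 0.7 ] M [ 0.653 -0.761  0.007]
time_s: 18.15
ee_pos: [0.5006, 0.0918, 0.2585]
eef_rot: [-3.141, 0.0, 1.665]
force: [0.6, -0.2, 0.5]
grip_width: 0.055
grip_force: 0.0
time_s: 18.85
ee_pos: [0.5005, 0.0918, 0.3792]
eef_rot: [3.14, -0.0, 1.665]
force: [-0.3, 0.7, -0.9]
grip_width: 0.0567
grip_force: 0.0
time_s: 19.65
ee_pos: [0.5007, 0.0918, 0.3786]
eef_rot: [3.142, -0.0, 1.665]
force: [-0.2, 0.1, 0.8]
grip_width: 0.0565
grip_force: 0.0
```

View pics/w7b.png

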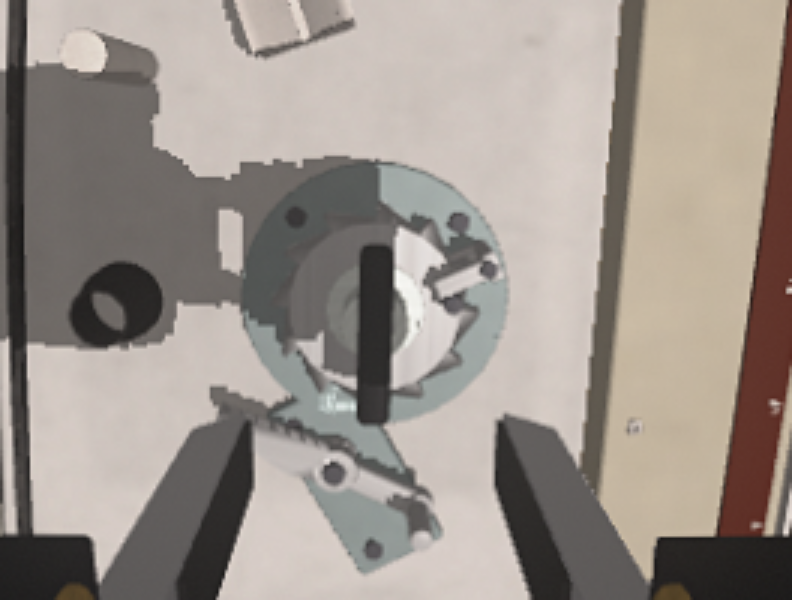

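The pawl is swung back and the bystanders are in place. The dog is at the finger, at about (455,295), but the moment reading during the hold was ambiguous. The spring creeps the wheel at 0.01 rad/s, so I'll wait and check numerically whether the bar still turns.

```bash
cat > ang.py <<'E'
from h import *
c=ctrl.camera('wrist');im=c['img'];m=np.zeros(im.shape[:2],np.uint8);g=im[155:225,245:265].max(2)
w=np.clip(60-g.astype(float),0,40);ys,xs=np.mgrid[155:225,245:265]
rows=[(y,(w[y-155]*xs[0]).sum()/w[y-155].sum()) for y in range(172,214) if w[y-155].sum()>0]
r=np.array(rows);p=np.polyfit(r[:,0],r[:,1],1);print('slope',p[0],'t',ctrl.get_obs()['time_s'])
E
H='[[0,0,0,0,0,0],[0,0,0,0,0,0],[0,0,0,0,0,0],[0,0,0,0,0,0],[0,0,0,0,0,0],[0,0,0,0,0,0],[0,0,0,0,0,0],[0,0,0,0,0,0]]'
python3 ang.py
python3 -m jog '[[0,0,0,0,0,0],[0,0,0,0,0,0],[0,0,0,0,0,0],[0,0,0,0,0,0],[0,0,0,0,0,0],[0,0,0,0,0,0],[0,0,0,0,0,0],[0,0,0,0,0,0]]' >/dev/null
python3 -m jog '[[0,0,0,0,0,0],[0,0,0,0,0,0],[0,0,0,0,0,0],[0,0,0,0,0,0],[0,0,0,0,0,0],[0,0,0,0,0,0],[0,0,0,0,0,0],[0,0,0,0,0,0]]' >/dev/null
python3 -m jog '[[0,0,0,0,0,0],[0,0,0,0,0,0],[0,0,0,0,0,0],[0,0,0,0,0,0],[0,0,0,0,0,0],[0,0,0,0,0,0],[0,0,0,0,0,0],[0,0,0,0,0,0]]' >/dev/null
python3 ang.py
python3 -m jog '[[0,0,0,0,0,0],[0,0,0,0,0,0],[0,0,0,0,0,0],[0,0,0,0,0,0],[0,0,0,0,0,0],[0,0,0,0,0,0],[0,0,0,0,0,0],[0,0,0,0,0,0]]' >/dev/null
python3 -m jog '[[0,0,0,0,0,0],[0,0,0,0,0,0],[0,0,0,0,0,0],[0,0,0,0,0,0],[0,0,0,0,0,0],[0,0,0,0,0,0],[0,0,0,0,0,0],[0,0,0,0,0,0]]' >/dev/null
python3 -m jog '[[0,0,0,0,0,0],[0,0,0,0,0,0],[0,0,0,0,0,0],[0,0,0,0,0,0],[0,0,0,0,0,0],[0,0,0,0,0,0],[0,0,0,0,0,0],[0,0,0,0,0,0]]' >/dev/null
python3 ang.py
```

```text
slope -0.04913478490588932 t 19.75
slope -0.0484800954633338 t 22.2
slope -0.04881325278881641 t 24.65
```

```bash
python3 -c "
from station import ctrl
print(ctrl.hand_in())"
```

```text
the job is handed in; nothing more can be done
None
```

The job is handed in: the pawl is swung back to about 0.78 rad by my estimate and the wheel is wound back about 1 rad, with its dog resting on the slack stop. The wheel did not move over 5 s after release, the gripper is clear of everything, and the pin, V-block and loupe were left where they stood; the hand-in gave no verdict.

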